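# Key back on the counter's snap hook

## Robot

A 6-joint arm with a two-finger parallel gripper is mounted at the origin on the work surface. World frame = base frame: x ahead of the robot, y to its left, z up, the work surface at z = 0. Lengths are in m, angles in degrees, forces in N, time in s.
With the tool pointing down it reaches from about 0.4 to 0.825 m from the base axis. Payload 7 kg.
Tool frame: the origin (TCP) lies between the finger pads; the fingertips stand 19 mm ahead of it and the grasp point (between the pads) is the TCP; z points along the fingers, y is the line along which they close (so a half turn about z gives the same grasp; the last joint's range is limited). The gripper opens to 88 mm and grips with 3 to 60 N. Pads are 19 mm wide; open, the fingers measure 130 mm over their backs; the gripper's body (78 mm by 193 mm) begins 47 mm behind the grasp point.
Start: joints at [83.371, 20.546, 0.682, 0, -70.136, -16.507], TCP at [0.265, 0.621, 0.246] pointing down, gripper open.
Joint ranges: [-176.03, 176.03], [-82.01, 121.73], [-58.28, 71.71], [-173.87, 95.51], [-174.79, -0.11], [-173.66, 173.66]. Speed limits (degrees/s): [136.94, 136.94, 172.46, 180, 180, 180].

## Interface

Orientations are given as [roll, pitch, yaw] about the fixed x, y, z axes, in that order (R = Rz(yaw) Ry(pitch) Rx(roll)).
In Python, from plant import r gives the robot as it stands. The module is installed in compiled form; this text tells all that it offers.
- The arm moves only by the shell command python3 -m pendant 'ROWS' [OPENING] [FORCE]. ROWS is JSON, a list of rows, each a list of 6 numbers: the shift along the tool's x, y, z in mm, then the turn, a rotation vector about the tool's x, y, z in rad. In form: [[tx, ty, tz, wx, wy, wz], ...]. A call has 1 to 20 rows; each row is the pose to reach, as a shift and turn from the pose commanded when the call began, along the tool's axes at that moment; what a row does not reach only later rows make up. A row lasts 1/8 s, in which the tool goes at most 62.5 mm and 10.7 degrees, less where a joint would pass 70% of its speed; a pose out of reach is approached as far as the arm can. A call with a gripper value outside its range is refused whole. OPENING is the finger opening in mm, from 0 to 87.6, set as the call begins (- or left out, the last holds). The fingers move at their own pace and stop on an object; FORCE is the grip in N (left out, the last holds). Time passes only in rows, so rows that repeat a pose let the fingers close. It gives the time, the measured TCP pose, the force, the opening and the grip force at its end, in the units of the state.
- r.get_state(): the state, without advancing time (a new reading comes with each control period).
- r.capture(name): name is "side" or "top" or "wrist"; returns the picture (384x512x3 uint8, red, green, blue); there is no depth.
- r.camera_params(name): a dict with "mtx" (3x3 intrinsics, pixels), "rvec" (rotation vector, rad) and "tvec" (3), from world to camera coordinates, as OpenCV has them; the wrist camera has in their place "mount" (4x4, takes a point from camera to tool coordinates, whose origin is the TCP and whose axes are the flange's). Camera axes: x right, y down, z forward; pixel columns grow to the right and rows downward; lengths in m; the calibration is good to about 2 mm. A picture is of the moment at which its call begins: read the wrist's pose just before it. camera_params takes no time and is no camera call.
- r.close_job(): hands the job in; it is judged then, once.
The state is a dict: "time_s": time; "joints": joint angles; "qd": joint speeds; "joint_torque": joint torques, N m; "tcp_pos": TCP position; "eef_rot": TCP orientation; "contact_force": force on the tool from outside, world axes, zero at the start; "moment": the same for the moment, N m; "gripper_width": finger opening in m; "gripper_force": force on a finger pad.
Only numpy, scipy, OpenCV 4.12 (cv2) and the standard library are available. Lean on these libraries where they do the work, as an engineer would, in place of code of your own. Each camera call takes 0.05 s, during which the arm holds its last target. There are 200 camera calls.

## Task

Put the cupboard key with the long rectangular fob back on the snap hook of the counter stand: press its ring in past the sprung gate so that the gate snaps shut behind it, then let go and wait until the tag hangs from the hook and has nearly stopped swinging. Leave the other key, the one with the round fob, where it lies.

Things in the scene. Friction and masses are not known exactly. Their poses are not given: they have to be found in the camera images.
- key_tag: Key to hang (mm), one stiff piece lying flat, 50-100 g: white rectangular fob 56 long (x), 28 wide (y), 12 thick, round steel ring at its +x end, brass key at its -x end (ends at x -69). Origin: centre of the fob's underside, z up. Ring level in mid-fob (6 above underside): 6 mm bar, hole 38, centre at x +48, bar's far side centred at x +70. Take it by the fob, across the 28.
- round_tag: The other key, to be left where it lies: same ring and key, but a white round fob 56 mm in diameter and 12 mm thick. Origin: centre of the fob's underside; its ring lies towards +x.
- hook_stand: Fixed steel stand (mm), origin under its foot, z up; its snap hook points to its -x (roughly to the robot). Hook: 8 mm bar bent upward as a U in the x-z plane. Nose upright at x -88, top at z 248; spine at x -45; inside of the U's bottom at z 188. An arm at z 243 joins spine to post (x +20, 267 high). Foot x -45 to +65, 100 wide. The U is open upward, barred only by the gate at z 235.
- hook_seat (a point): Where the centre of the ring's bar rests in the hook: z 191 mm, stand's x -67 mm, y 0; axes as hook_stand. A level ring, fob on the -x side, pushed straight down from above the nose with its far bar over this point goes in: the nose enters its hole, the far bar presses the gate down and passes its end; at about this height (to 5 mm above) the gate springs shut over it.
- gate (a joint): Sprung gate of the snap hook: a 6 mm bar 36 mm long, hinged on the spine at stand x -45 mm, z 235 mm, reaching to the nose. 0 rad = shut (level); it grows to 1.4 as its free end is pressed down into the hook, and springs back by itself. Pressing takes about 1 to 4 N.
Things that resemble listed ones, but are neither listed nor needed, are in the scene too. What is shaped like the key_tag but red is not meant.

How it is judged:
By the outcome, as a careful person would: the job done as asked, in the order asked, and still so for the second after the job is handed in, with the robot touching nothing.
It also fails if it takes over 42 s, if anything falls off the work surface, if the arm or the gripper's body presses on something with over 40 N, if the wrist force passes 120 N, or if a joint passes its speed limit or range.

## Working session

There is one attempt and no reset: what is moved stays moved. The work goes in short steps, Python scripts to look and compute and a shell command to move; the robot and the scene stay as the last step left them, time stands still between calls to the robot, and variables do not carry over. Pictures are saved under pics/ and viewed, at most 10 in all, crops included, and the job is handed in when it is done.

```bash
mkdir -p pics; python3 - <<'E'
from plant import r
import cv2,numpy as np
s=r.get_state();print(s['time_s'],s['tcp_pos'],s['eef_rot'])
for n in("top","side"):
    p=r.camera_params(n);print(n,p['mtx'],p['rvec'],p['tvec'])
    im=r.capture(n);cv2.imwrite(f"pics/{n}0.png",im[:,:,::-1])
print(r.camera_params("wrist"))
E
```

```text
0.0 [0.2650521  0.62027787 0.24458986] [ 1.79902679e+02 -8.13437482e-03 -2.31416515e+01]
top [[392.16910456   0.         254.0731022 ]
 [  0.         392.16910456 188.74761805]
 [  0.           0.           1.        ]] [ 2.21285179 -2.16941945  0.12647584] [-0.21645478  0.56195952  1.09933915]
side [[439.19680092   0.         253.15302856]
 [  0.         439.19680092 189.69544295]
 [  0.           0.           1.        ]] [ 2.02779297 -0.60167704  0.37954621] [-0.58927861  0.19469745  1.22560243]
{'mtx': array([[311.70643238,   0.        , 249.15697994],
       [  0.        , 311.70643238, 193.31787379],
       [  0.        ,   0.        ,   1.        ]]), 'mount': array([[-1.03393807e-04, -9.50971297e-01, -3.09279134e-01,
         8.45445283e-02],
       [ 9.99999569e-01, -3.83770427e-04,  8.45711431e-04,
        -5.04531638e-04],
       [-9.22939481e-04, -3.09278913e-01,  9.50970926e-01,
        -1.40141396e-01],
       [ 0.00000000e+00,  0.00000000e+00,  0.00000000e+00,
         1.00000000e+00]])}
```

View pics/top0.png

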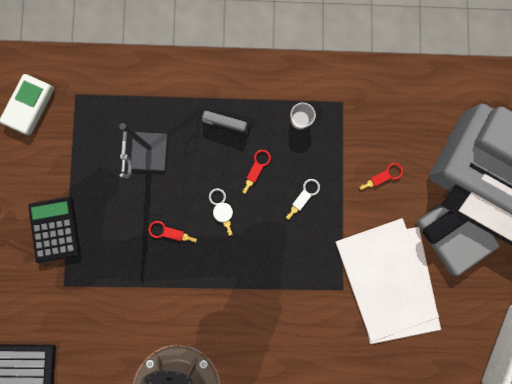

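View pics/side0.png

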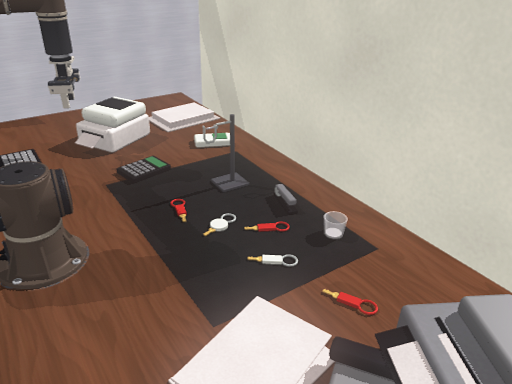

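The top view shows the white rectangular key at (303,200), its ring at (311,187), and the stand's foot at (149,152). The hook arm runs from (123,127) to the nose at (125,175). The round key is at (222,212).

```bash
cat > h.py <<'E'
import cv2,numpy as np
from scipy.spatial.transform import Rotation as R
from plant import r
def cam(n,s=None):
    p=r.camera_params(n);K=p['mtx']
    if n!="wrist":
        Rm=cv2.Rodrigues(np.array(p['rvec'],float))[0];return K,Rm.T,-Rm.T@np.array(p['tvec']).ravel()
    T=np.eye(4);T[:3,:3]=R.from_euler('xyz',s['eef_rot'],degrees=True).as_matrix();T[:3,3]=s['tcp_pos']
    M=T@p['mount'];return K,M[:3,:3],M[:3,3]
def ray(c,uv,z):
    K,Rw,o=c;d=Rw@np.linalg.solve(K,[uv[0],uv[1],1.]);return o+d*(z-o[2])/d[2]
def proj(c,X):
    K,Rw,o=c;q=K@(Rw.T@(np.array(X)-o));return q[:2]/q[2]
def delta(s,X,yaw):
    """tool-axis mm shift & z turn rad to tool-down pose at X, yaw deg"""
    A=R.from_euler('xyz',s['eef_rot'],degrees=True);B=R.from_euler('xyz',[180,0,yaw],degrees=True)
    return np.round(A.inv().apply(np.array(X)-s['tcp_pos'])*1000,1),np.round((A.inv()*B).as_rotvec(),3)
E
python3 - <<'E'
from h import *
im=cv2.imread("pics/top0.png");c=cam("top")
hsv=cv2.cvtColor(im,cv2.COLOR_BGR2HSV)
w=((hsv[...,2]>170)&(hsv[...,1]<50)).astype(np.uint8)
w[:, :280]=0;w[:,330:]=0;w[:170]=0;w[225:]=0
cs,_=cv2.findContours(w,0,2)
for k in cs:
    if cv2.contourArea(k)>10:print(cv2.contourArea(k),cv2.minAreaRect(k))
b=((hsv[...,0]>15)&(hsv[...,0]<35)&(hsv[...,1]>120)&(hsv[...,2]>120)).astype(np.uint8);b[:,:280]=0;b[:,330:]=0
ys,xs=np.nonzero(b);print('brass',xs.mean(),ys.mean())
for n,uv,z in[('fob',(302.5,201),.012),('ring',(312,187),.006),('brass',(xs.mean(),ys.mean()),.006),('posttop',(123,127),.267),('nosetop',(125,175),.248),('footc',(149,152),.01)]:print(n,ray(c,uv,z).round(4))
cv2.imwrite("pics/c.png",np.hstack([cv2.resize(im[105:195,95:185],(540,540),interpolation=2)]))
s=r.get_state()
E
```

```text
345.5 ((305.2500305175781, 192.75), (15.55634880065918, 33.23401641845703), 45.0)
brass 291.5507246376812 212.07246376811594
fob [ 0.5346 -0.3476  0.012 ]
ring [ 0.5768 -0.3763  0.006 ]
brass [ 0.5019 -0.3167  0.006 ]
posttop [0.6796 0.1014 0.267 ]
nosetop [0.5724 0.0975 0.248 ]
footc [0.6688 0.1028 0.01  ]
```

View pics/c.png

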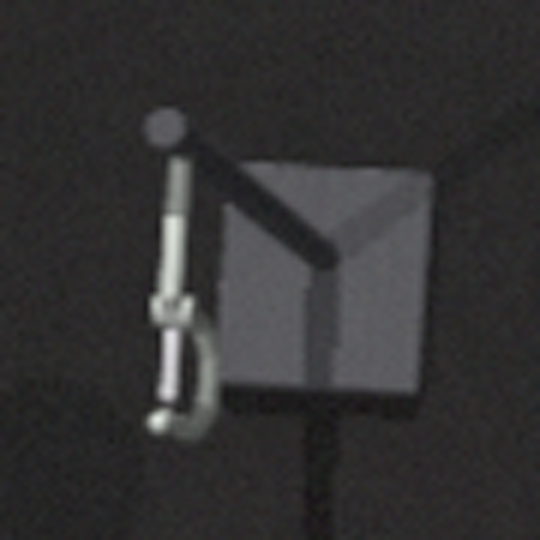

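The crop shows the post top at crop (166,128), about pixel (122.6,126.3). The nose top is at crop (158,421), about (121.2,174.7).

```bash
python3 - <<'E'
from h import *
c=cam("top");f=lambda u,v:(95+(u+.5)/6-.5,105+(v+.5)/6-.5)
p=ray(c,f(166,128),.267);n=ray(c,f(158,421),.248)
d=p[:2]-n[:2];print(p,n,np.linalg.norm(d),np.degrees(np.arctan2(d[1],d[0])))
for q in[(225,163),(432,175),(418,392),(218,385)]:print(ray(c,f(*q),.01).round(4))
s=r.get_state();print(delta(s,[.537,-.347,.13],-38.5))
E
```

```text
[0.68205961 0.10321504 0.267     ] [0.57278083 0.10683535 0.248     ] 0.1093387282547643 -1.8974677265848512
[0.7275 0.1544 0.01  ]
[0.7241 0.0539 0.01  ]
[0.6171 0.0566 0.01  ]
[0.6183 0.1529 0.01  ]
(array([630.2, 782.5, 116. ]), array([ 0.001, -0.   ,  0.268]))
```

```bash
python3 -m pendant '[[0,0,-50,0,0,0],[630,782,-50,0,0,0.27],[630,782,-50,0,0,0.27],[630,782,-50,0,0,0.27],[630,782,-50,0,0,0.27],[630,782,-50,0,0,0.27],[630,782,-50,0,0,0.27],[630,782,-50,0,0,0.27],[630,782,-50,0,0,0.27],[630,782,-50,0,0,0.27],[630,782,-50,0,0,0.27],[630,782,-50,0,0,0.27],[630,782,-50,0,0,0.27],[630,782,-50,0,0,0.27],[630,782,-50,0,0,0.27],[630,782,-50,0,0,0.27],[630,782,-50,0,0,0.27],[630,782,-50,0,0,0.27],[630,782,20,0,0,0.27],[630,782,80,0,0,0.27]]' 60; python3 - <<'E'
from h import *
s=r.get_state();im=r.capture("wrist");cv2.imwrite("pics/w1.png",im[:,:,::-1])
import json;json.dump({k:list(map(float,s[k])) for k in('tcp_pos','eef_rot')},open('w1.json','w'))
print(s['tcp_pos'],s['eef_rot'])
E
```

```text
time_s: 2.6
tcp_pos: [0.5372, -0.3456, 0.1696]
eef_rot: [-179.9, -0.1, -38.6]
contact_force: [0.9, -0.4, -1.3]
gripper_width: 0.06
gripper_force: 0.0
[ 0.53724182 -0.34560265  0.16957416] [-1.79940317e+02 -8.38324934e-02 -3.86263395e+01]
```

View pics/w1.png

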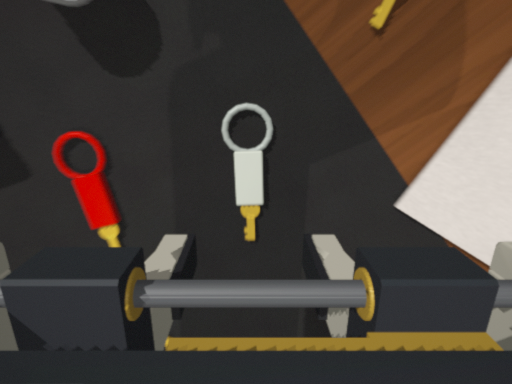

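The wrist view shows the white rectangular key straight ahead: ring at (247,128), fob at (249,178), key tip at (250,239).

```bash
python3 - <<'E'
from h import *
import json
s=json.load(open('w1.json'));c=cam("wrist",s);im=cv2.imread("pics/w1.png");hsv=cv2.cvtColor(im,cv2.COLOR_BGR2HSV)
w=((hsv[...,2]>120)&(hsv[...,1]<60)).astype(np.uint8);w[:,:200]=0;w[:,300:]=0;w[215:]=0;w[:90]=0
wf=cv2.morphologyEx(w,cv2.MORPH_OPEN,np.ones((13,13),np.uint8))
k=max(cv2.findContours(wf,0,2)[0],key=cv2.contourArea);rc=cv2.minAreaRect(k);print(rc)
g=w.copy();g[148:]=0
kr=max(cv2.findContours(g,0,2)[0],key=cv2.contourArea);(cx,cy),rad=cv2.minEnclosingCircle(kr);x,y,ww,hh=cv2.boundingRect(kr);print(cx,cy,rad,x,y,ww,hh)
F=ray(c,rc[0],.012);G=ray(c,(x+(ww-1)/2.,y+(ww-1)/2.),.006);T=ray(c,(250,239),.006)
for a in(F,G,T):print(a.round(4))
for a,b in((F,G),(T,G)):
  d=(b-a)[:2];print(np.linalg.norm(d),np.degrees(np.arctan2(d[1],d[0])))
far=ray(c,(x+ww/2.,y),.006);print('far',far)
E
```

```text
((248.0, 176.5), (55.0, 28.0), 90.0)
246.5 128.22093200683594 25.66921615600586 222 103 51 45
[ 0.5424 -0.3477  0.012 ]
[ 0.5793 -0.376   0.006 ]
[ 0.4856 -0.3049  0.006 ]
0.04648708522528803 -37.486646471776325
0.11753287111573454 -37.18175432396617
far [ 0.59696767 -0.3907693   0.006     ]
```

```bash
python3 - <<'E'
from h import *
print(delta(r.get_state(),[.5412,-.347,.021],-37.4))
E
```

```text
(array([ 10.9,  -2.5, 138.6]), array([ 0.001,  0.012, -0.023]))
```

```bash
python3 -m pendant '[[11,-2,40,0,0,-0.02],[11,-2,80,0,0,-0.02],[11,-2,110,0,0,-0.02],[11,-2,110,0,0,-0.02],[11,-2,110,0,0,-0.02]]' ; python3 - <<'E'
from h import *
print(delta(r.get_state(),[.5412,-.347,.021],-37.4))
E
```

```text
time_s: 3.28
tcp_pos: [0.5483, -0.3514, 0.0626]
eef_rot: [-180.0, -0.1, -37.4]
contact_force: [0.6, -0.1, -0.5]
gripper_width: 0.06
gripper_force: 0.0
(array([-8.4,  0.8, 41.6]), array([-0.   , -0.002, -0.   ]))
```

```bash
python3 -m pendant '[[-8,1,10,0,0,0],[-8,1,10,0,0,0],[-8,1,10,0,0,0]]' ; python3 - <<'E'
from h import *
s=r.get_state();c=cam("wrist",s);im=r.capture("wrist")[:,:,::-1].copy();cv2.imwrite("pics/w2.png",im)
hsv=cv2.cvtColor(im,cv2.COLOR_BGR2HSV)
w=((hsv[...,2]>120)&(hsv[...,1]<60)).astype(np.uint8);u,v=proj(c,[.5412,-.347,.012]);print(u,v)
print(delta(s,[.5412,-.347,.021],-37.4))
for n,p in(('fob',[.5412,-.347,.012]),('ring',[.5793,-.376,.006])):print(n,proj(c,p))
E
```

```text
time_s: 3.65
tcp_pos: [0.5403, -0.3473, 0.0511]
eef_rot: [-180.0, -0.0, -37.5]
contact_force: [-0.8, -0.2, 1.2]
gripper_width: 0.0601
gripper_force: 0.0
248.5741222504192 232.00251197416532
(array([ 0.5, -0.7, 30.1]), array([-0.   , -0.001, -0.001]))
fob [248.57412225 232.00251197]
ring [248.28827576 155.02519266]
```

View pics/w2.png

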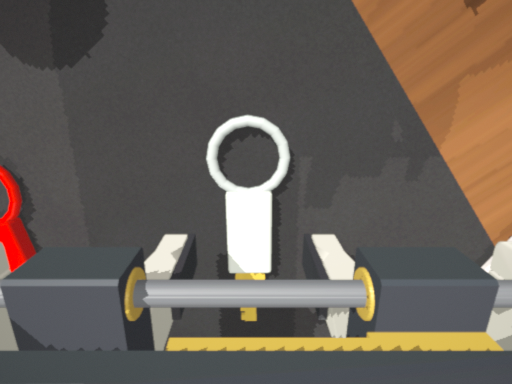

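The ring is at (248,156) and the fob at (249,231), matching the prediction. Descend, close and lift.

```bash
python3 -m pendant '[[0,0,20,0,0,0],[0,0,30,0,0,0],[0,0,30,0,0,0]]' && python3 -m pendant '[[0,0,0,0,0,0],[0,0,0,0,0,0],[0,0,0,0,0,0],[0,0,0,0,0,0],[0,0,0,0,0,0]]' 10 60
```

```text
time_s: 4.08
tcp_pos: [0.5401, -0.3472, 0.0202]
eef_rot: [180.0, 0.0, -37.4]
contact_force: [-0.0, -0.7, 0.7]
gripper_width: 0.0601
gripper_force: 0.0
time_s: 4.7
tcp_pos: [0.5402, -0.3472, 0.0207]
eef_rot: [-180.0, -0.0, -37.5]
contact_force: [-0.9, 0.0, 0.6]
gripper_width: 0.0274
gripper_force: 59.9
```

```bash
python3 - <<'E'
from h import *
print(delta(r.get_state(),[.47,.1095,.31],-1.7))
E
python3 -m pendant '[[0,0,-20,0,0,0],[0,0,-70,0,0,0],[0,0,-130,0,0,0],[0,0,-190,0,0,0],[0,0,-240,0,0,0],[0,0,-289,0,0,0],[0,0,-289,0,0,0]]'
```

```text
(array([-333.5, -319.8, -289.3]), array([ 0.   , -0.   , -0.624]))
time_s: 5.58
tcp_pos: [0.5416, -0.348, 0.3146]
eef_rot: [-179.9, -0.5, -37.4]
contact_force: [0.1, 0.5, -1.4]
gripper_width: 0.0268
gripper_force: 59.9
```

```bash
python3 -m pendant '[[-40,-40,0,0,0,-0.1],[-80,-80,0,0,0,-0.2],[-120,-120,0,0,0,-0.3],[-160,-155,0,0,0,-0.4],[-200,-195,0,0,0,-0.5],[-240,-235,0,0,0,-0.62],[-280,-270,0,0,0,-0.624],[-310,-300,0,0,0,-0.624],[-333,-320,0,0,0,-0.624],[-333,-320,0,0,0,-0.624],[-333,-320,0,0,0,-0.624],[-333,-320,0,0,0,-0.624]]'; python3 - <<'E'
from h import *
import json
s=r.get_state();json.dump({k:list(map(float,s[k])) for k in('tcp_pos','eef_rot')},open('w3.json','w'));print(s['tcp_pos'],s['eef_rot'])
a=r.capture("wrist")[:,:,::-1];cv2.imwrite("pics/w3.png",a)
b=r.capture("side")[:,:,::-1];cv2.imwrite("pics/s3.png",b)
cv2.imwrite("pics/s3c.png",cv2.resize(b[80:200,170:320],(750,600),interpolation=2))
E
```

```text
time_s: 7.08
tcp_pos: [0.4705, 0.1086, 0.3093]
eef_rot: [180.0, 0.0, -1.8]
contact_force: [0.6, 0.3, -1.1]
gripper_width: 0.0272
gripper_force: 59.9
[0.47048594 0.10859695 0.30927884] [ 1.79982296e+02  2.22942232e-02 -1.76435418e+00]
```

View pics/w3.png

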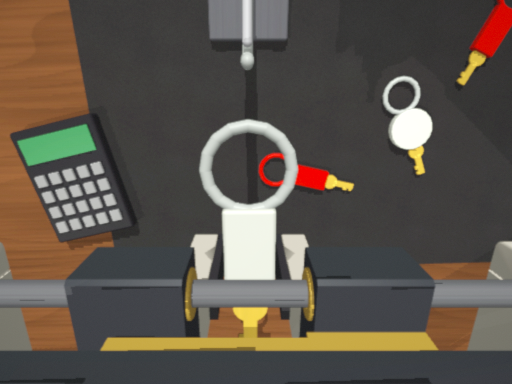

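View pics/s3c.png

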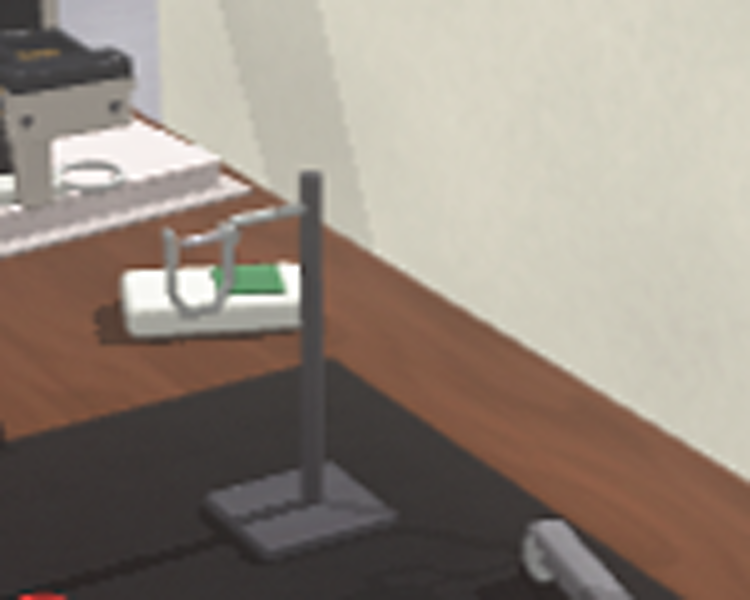

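The wrist view shows the held ring at (248,166), the nose top near (247,57), and the hook arm aligned with the image column. The side crop shows the ring held level, above the nose.

```bash
python3 - <<'E'
from h import *
import json
s=json.load(open('w3.json'));c=cam("wrist",s);im=cv2.imread("pics/w3.png");hsv=cv2.cvtColor(im,cv2.COLOR_BGR2HSV)
t=np.array(s['tcp_pos']);x=R.from_euler('xyz',s['eef_rot'],degrees=True).as_matrix()[:,0]
w=((hsv[...,2]>110)&(hsv[...,1]<60)).astype(np.uint8)
g=w.copy();g[:100]=0;g[200:]=0;g[:,:190]=0;g[:,310:]=0
k=max(cv2.findContours(g,0,2)[0],key=cv2.contourArea);X,Y,W,H=cv2.boundingRect(k);print('ring',X,Y,W,H)
bar=ray(c,(X+W/2-.5,Y+3*W/50.),t[2]-.015);print('far bar',bar.round(4),'rel tcp mm',((bar-t)*1000).round(1),'ring pred',proj(c,t+.048*x-[0,0,.015]),proj(c,t+.070*x-[0,0,.015]))
h=((hsv[...,2]>110)&(hsv[...,1]<60));
for row in range(0,76,6):
    q=np.nonzero(h[row,225:270])[0]
    if len(q):print(row,225+q.min(),225+q.max(),len(q),ray(c,(225+(q.min()+q.max())/2,row),.245).round(4))
for v in(55,58,61):print('nose',v,ray(c,(247.3,v),.248).round(4))
# side view triangulation check of nose top
sc=cam("side");uv=(170+168.5/5,80+228/5.);print(proj(sc,[.5728,.1068,.248]),uv, 'post',proj(sc,[.682,.1032,.267]),(170+311/5,80+172/5))
print('bar side pred',proj(sc,t+.070*x-[0,0,.015]),(170+124/5,80+178/5))
E
```

```text
ring 199 119 99 81
far bar [0.5398 0.1073 0.2943] rel tcp mm [ 69.3  -1.3 -15. ] ring pred [249.75224068 167.57948089] [249.77428631 123.54986894]
0 225 269 42 [0.6053 0.1059 0.245 ]
6 225 269 42 [0.6022 0.106  0.245 ]
12 225 269 42 [0.5992 0.1061 0.245 ]
18 225 269 42 [0.5961 0.1062 0.245 ]
24 225 269 42 [0.593  0.1063 0.245 ]
30 225 269 42 [0.5898 0.1064 0.245 ]
36 225 269 42 [0.5866 0.1065 0.245 ]
42 242 252 11 [0.5834 0.1066 0.245 ]
48 242 252 11 [0.5801 0.1067 0.245 ]
54 242 252 11 [0.5768 0.1068 0.245 ]
60 240 253 14 [0.5735 0.1073 0.245 ]
66 243 251 9 [0.5701 0.1071 0.245 ]
nose 55 [0.576  0.1067 0.248 ]
nose 58 [0.5743 0.1067 0.248 ]
nose 61 [0.5727 0.1068 0.248 ]
[202.85777382 125.03530792] (203.7, 125.6) post [231.49053689 114.13951034] (232.2, 114.4)
bar side pred [193.56017426 113.51360327] (194.8, 115.6)
```

```bash
python3 -m pendant '[[30,-0.5,0,0,0,0],[55,-0.5,0,0,0,0],[55,-0.5,0,0,0,0],[55,-0.5,0,0,0,0],[55,-0.5,20,0,0,0],[55,-0.5,35,0,0,0],[55,-0.5,50,0,0,0],[55,-0.5,50,0,0,0]]'; python3 - <<'E'
from h import *
import json
s=r.get_state()
a=r.capture("wrist")[:,:,::-1];b=r.capture("side")[:,:,::-1]
o=np.hstack([cv2.resize(a[0:260,120:380],(400,400)),cv2.resize(b[100:170,170:240],(400,400),interpolation=2)]);cv2.imwrite("pics/s4.png",o)
E
```

```text
time_s: 8.18
tcp_pos: [0.5247, 0.108, 0.2584]
eef_rot: [179.9, 0.1, -1.7]
contact_force: [0.6, -1.2, -0.1]
gripper_width: 0.027
gripper_force: 59.9
```

View pics/s4.png

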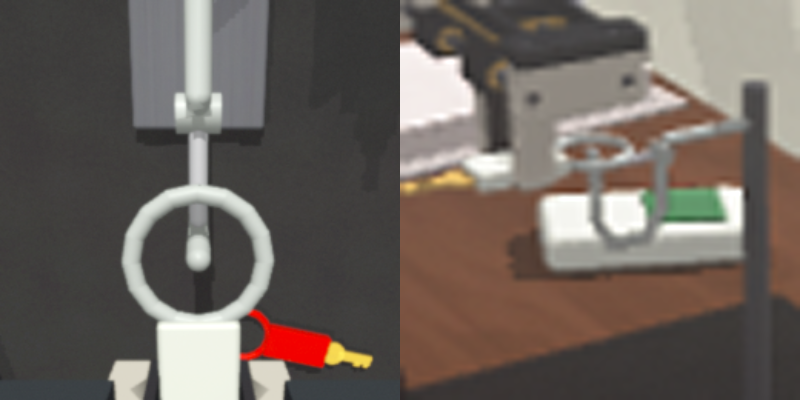

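The left panel shows the nose inside the ring's hole, with the far bar over the gate midway between nose and spine. Now press down.

```bash
python3 -m pendant '[[0,0,8,0,0,0],[0,0,16,0,0,0],[0,0,24,0,0,0],[0,0,30,0,0,0],[0,0,30,0,0,0]]';python3 -m pendant '[[0,0,6,0,0,0],[0,0,12,0,0,0],[0,0,16,0,0,0],[0,0,16,0,0,0],[0,0,16,0,0,0]]'; python3 - <<'E'
from h import *
b=r.capture("side")[:,:,::-1];a=r.capture("wrist")[:,:,::-1]
o=np.hstack([cv2.resize(a[0:260,120:380],(400,400)),cv2.resize(b[100:170,170:240],(400,400),interpolation=2)]);cv2.imwrite("pics/s5.png",o)
E
```

```text
time_s: 8.9
tcp_pos: [0.5247, 0.108, 0.2286]
eef_rot: [180.0, 0.1, -1.7]
contact_force: [-1.8, -0.1, -0.5]
gripper_width: 0.0275
gripper_force: 59.9
time_s: 9.52
tcp_pos: [0.5256, 0.1082, 0.2137]
eef_rot: [180.0, -0.0, -1.7]
contact_force: [1.5, -0.1, -0.8]
gripper_width: 0.0273
gripper_force: 59.9
```

View pics/s5.png

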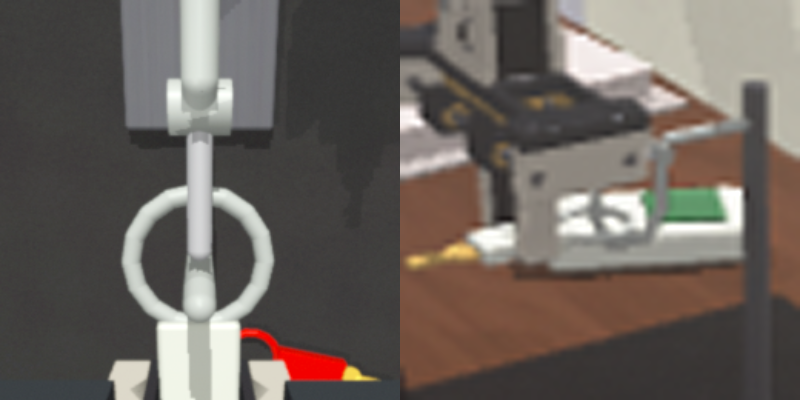

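The gate now lies over the ring's far bar in the wrist view (left), from hinge (200,105) to nose (200,300). So it has snapped shut. Release, wait, then retreat.

```bash
python3 -m pendant '[[0,0,3,0,0,0],[0,0,3,0,0,0]]'; python3 -m pendant '[[0,0,0,0,0,0],[0,0,0,0,0,0],[0,0,0,0,0,0],[0,0,0,0,0,0],[0,0,0,0,0,0],[0,0,0,0,0,0],[-20,0,0,0,0,0],[-50,0,0,0,0,0],[-90,0,-30,0,0,0],[-90,0,-80,0,0,0],[-90,0,-80,0,0,0]]' 70; python3 -m pendant '[[0,0,0,0,0,0],[0,0,0,0,0,0],[0,0,0,0,0,0],[0,0,0,0,0,0],[0,0,0,0,0,0],[0,0,0,0,0,0],[0,0,0,0,0,0],[0,0,0,0,0,0],[0,0,0,0,0,0],[0,0,0,0,0,0],[0,0,0,0,0,0],[0,0,0,0,0,0],[0,0,0,0,0,0],[0,0,0,0,0,0],[0,0,0,0,0,0],[0,0,0,0,0,0],[0,0,0,0,0,0],[0,0,0,0,0,0],[0,0,0,0,0,0],[0,0,0,0,0,0]]';python3 - <<'E'
from h import *
b=r.capture("side");P=[]
for i in range(12):
    P.append(r.capture("side").astype(int)[100:190,170:260]);
print([int((abs(P[i]-P[0])>40).any(2).sum()) for i in range(12)])
b=b[:,:,::-1];cv2.imwrite("pics/s6.png",cv2.resize(b[90:190,170:270],(600,600),interpolation=2))
E
```

```text
time_s: 9.88
tcp_pos: [0.5253, 0.1082, 0.2103]
eef_rot: [180.0, 0.0, -1.7]
contact_force: [-0.2, -0.7, -1.6]
gripper_width: 0.0273
gripper_force: 59.9
time_s: 11.25
tcp_pos: [0.437, 0.1119, 0.2948]
eef_rot: [-179.8, -0.4, -1.6]
contact_force: [0.3, -0.4, 0.0]
gripper_width: 0.07
gripper_force: 0.0
time_s: 13.75
tcp_pos: [0.4355, 0.1109, 0.2906]
eef_rot: [-180.0, -0.0, -1.7]
contact_force: [-0.7, -0.4, -0.7]
gripper_width: 0.07
gripper_force: 0.0
[0, 40, 124, 182, 218, 222, 213, 181, 126, 66, 16, 62]
```

View pics/s6.png

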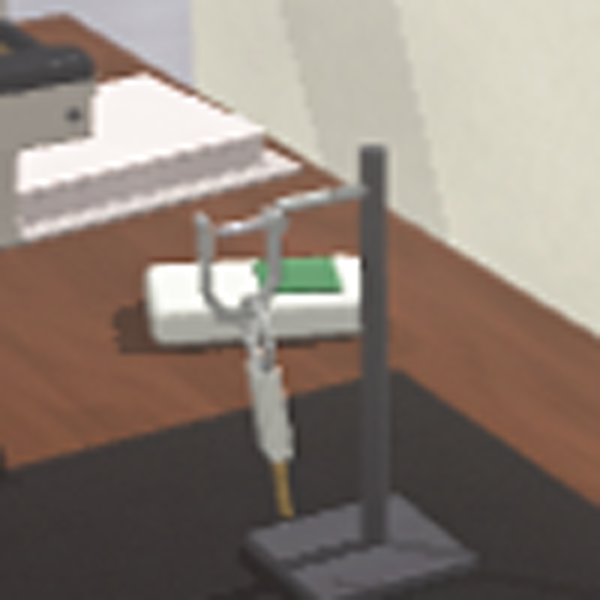

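The tag hangs from the hook (ring at crop (255,320), fob at (270,410)) with the gate shut above it, still swinging. I'll wait for it to settle; about 14 s of the 42 s have gone.

```bash
W='import sys
from h import *
P=[r.capture("side").astype(int)[100:190,200:240] for i in range(13)]
print(r.get_state()["time_s"],[int((abs(p-P[0])>25).any(2).sum()) for p in P])'
for i in 1 2; do for j in 1 2 3; do python3 -m pendant '[[0,0,0,0,0,0],[0,0,0,0,0,0],[0,0,0,0,0,0],[0,0,0,0,0,0],[0,0,0,0,0,0],[0,0,0,0,0,0],[0,0,0,0,0,0],[0,0,0,0,0,0],[0,0,0,0,0,0],[0,0,0,0,0,0],[0,0,0,0,0,0],[0,0,0,0,0,0],[0,0,0,0,0,0],[0,0,0,0,0,0],[0,0,0,0,0,0],[0,0,0,0,0,0]]' >/dev/null; done; python3 -c "$W"; done
```

```text
21.05 [0, 0, 0, 0, 0, 0, 0, 0, 0, 0, 0, 0, 0]
27.7 [0, 0, 0, 0, 0, 0, 0, 0, 0, 0, 0, 0, 0]
```

```bash
python3 - <<'E'
from h import *
b=r.capture("side")[:,:,::-1].copy();h=cv2.cvtColor(b[160:185,205:230],cv2.COLOR_BGR2HSV)
n=int(((h[...,0]>12)&(h[...,0]<35)&(h[...,1]>100)&(h[...,2]>90)).sum());f=int((b[145:168,208:222].min(2)>140).sum());print(n,f)
if n>5 and f>30: print(r.close_job())
E
```

```text
15 88
the job is handed in; nothing more can be done
None
```

The rectangular-fob key hangs still on the snap hook with the gate shut behind its ring; I never touched the round-fob key, and I handed the job in at about 28 s, with the result not shown.

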